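# Clear up after embedding: sort blocks, moulds and tamper

## Robot

A 6-joint arm with a two-finger parallel gripper is mounted at the origin on the work surface. World frame = base frame: x ahead of the robot, y to its left, z up, the work surface at z = 0. Lengths are in m, angles in degrees, forces in N, time in s.
With the tool pointing down it reaches from about 0.25 to 0.775 m from the base axis. Payload 4 kg.
Tool frame: the origin (TCP) lies on the centre line of the jaws, within the pads' length; the fingertips stand 25 mm ahead of it and the grasp point (between the pads) lies 6 mm ahead of it; z points along the fingers, y is the line along which they close (so a half turn about z gives the same grasp; the last joint's range is limited). The gripper opens to 94 mm and grips with 3 to 60 N. Pads are 16 mm wide; open, the fingers measure 119 mm over their backs; the gripper's body (75 mm by 177 mm) begins 78 mm behind the grasp point.
Start: joints at [-77.871, 4.996, 78.535, -0, 96.463, -5.907], TCP at [0.17, -0.523, 0.231] pointing down, gripper open.
Joint ranges: [-177.83, 177.83], [-43.37, 116.18], [15.69, 146.23], [-61.86, 241.86], [9.47, 152.12], [-147.06, 147.06]. Speed limits (degrees/s): [159.86, 159.86, 180, 180, 180, 180].

## Interface

Orientations are given as [roll, pitch, yaw] about the fixed x, y, z axes, in that order (R = Rz(yaw) Ry(pitch) Rx(roll)).
In Python, from cell import r, read_camera, calibration gives the robot as it stands. The module is installed in compiled form; this text tells all that it offers.
- The arm moves only by the shell command python3 -m pendant 'ROWS'. ROWS is JSON, a list of rows, each a list of 3 entries, a list of its own where there are three numbers: the opening, from 0 (shut) to 1 (fully open), then the shift along the tool's x, y, z in mm, then the turn, a rotation vector about the tool's x, y, z in degrees. A call has exactly 10 rows; each row is the pose to reach, as a shift and turn from the pose commanded when the call began, along the tool's axes at that moment; what a row does not reach only later rows make up. A row lasts 1/10 s, in which the tool goes at most 50 mm and 8.59 degrees, less where a joint would pass 70% of its speed; a pose out of reach is approached as far as the arm can. A call with a gripper value outside its range is refused whole. The fingers move at their own pace and stop on an object; the grip force is fixed at half the most. Time passes only in rows, so rows that repeat a pose let the fingers close, or fill a call up. It gives the time, the measured TCP pose, the force, the opening and the grip force at its end, in the units of the state.
- r.read_state(): the state, without advancing time (a new reading comes with each control period).
- read_camera(name): name is "scene" or "top"; returns the picture (420x560x3 uint8, blue, green, red); there is no depth.
- calibration(name): a dict with "mtx" (3x3 intrinsics, pixels), "R" (3x3) and "t" (3): a world point X has camera coordinates R X + t. Camera axes: x right, y down, z forward; pixel columns grow to the right and rows downward; lengths in m; the calibration is good to about 2 mm. A picture is of the moment at which its call begins. calibration takes no time and is no camera call.
- r.sign_off(): hands the job in; it is judged then, once.
The state is a dict: "time_s": time; "joint_pos": joint angles; "qvel": joint speeds; "joint_efforts": joint torques, N m; "tcp_pos": TCP position; "ee_rot": TCP orientation; "contact_force": force on the tool from outside, world axes, zero at the start; "moment": the same for the moment, N m; "width": finger opening in m; "grip_force": force on a finger pad.
Only numpy, scipy, OpenCV 4.12 (cv2) and the standard library are available. Lean on these libraries where they do the work, as an engineer would, in place of code of your own. Each camera call takes 0.05 s, during which the arm holds its last target. There are 200 camera calls.

## Task

Clear the bench after embedding: put each of the two wax blocks (wax side up) into the empty front bay for its size in the block tray, and each of the two empty steel moulds (open side up) into the empty front bay for its size in the mould tray, each lying lengthwise in its lane like those already filed behind it. Lay the tissue tamper flat along the empty lane of the instrument tray, picking it up at its balance point so that its heavy head stays level all the way. Set everything down rather than dropping it, and leave the specimen jar and the blade dispenser where they are.

Things in the scene. Friction and masses are not known exactly. Their poses are not given: they have to be found in the camera images.
- small_block: Standard wax block, loose: white plastic cassette 40 x 28 x 6 mm (x, y, z) whose -x end is slanted, with off-white wax 31 x 24 mm on top (centred 4 mm to +x), brown tissue showing in it; 18 mm high in all, 25 g. Origin: centre of its underside; x along its length, z up. Lies on the bench at the start, wax up.
- large_block: Large (macro) wax block, loose, made the same way: white cassette 75 x 52 x 10 mm with slanted -x end, wax 60 x 46 mm on top (centred 6.5 mm to +x), 22 mm high in all, about 90 g. Origin: centre of its underside; x along its length, z up. Lies on the bench at the start, wax up.
- small_mould: Standard base mould, loose: empty pan of bright steel, open at the top. Rim frame 46 x 34 mm (x, y), 7 mm high, around the top of a smaller well 36 x 24 mm; 17 mm high in all, so the rim's sides stand 10 to 17 mm above the underside; 30 g. Origin: centre of its underside; x along its length, z up. Lies on the bench at the start, open side up.
- large_mould: Large (macro) base mould, loose: same form in bright steel, rim frame 80 x 58 mm (x, y), 9 mm high, well 66 x 46 mm; 22 mm high in all, so the rim's sides stand 13 to 22 mm above the underside; about 90 g. Origin: centre of its underside; x along its length, z up. Lies on the bench at the start, open side up.
- tamper: Tissue tamper, loose, 150 g, 124 mm long, lying level along its x axis: heavy steel head at +x (26 mm square foot, 24 mm round collar; x = 17 to 37 mm), bare round shaft 10 mm thick, its centre line 13 mm above the underside, light wooden knob 26 mm across at -x (x = -75 to -87 mm). Origin: at underside level, straight below the balance point, which lies on the shaft 17 mm behind the head.
- block_tray: Shallow yellow tray for wax blocks, fixed, 189 (x) x 169 (y) mm, walls 10 mm high, 3 mm thick, floor 3 mm up. Two lanes along x; their back bays (+x) already hold blocks of that size, their front bays (-x, towards the robot) are empty: standard block, clear 66 (x) x 68 mm, centre x -58.5, y 47.5 mm; large block, clear 100 x 92 mm, centre x -41.5, y -35.5 mm. Origin: centre of underside.
- mould_tray: Shallow white tray for base moulds, fixed, 199 (x) x 181 (y) mm, walls 10 mm high, 3 mm thick, floor 3 mm up. Back bays (+x) hold steel moulds, stacked up to 34 mm high; the front bays (-x, towards the robot) are empty: standard mould, clear 72 (x) x 74 mm, centre x -60.5, y 50.5 mm; large mould, clear 104 x 98 mm, centre x -44.5, y -38.5 mm. Origin: centre of underside.
- tool_tray: Shallow aluminium instrument tray, fixed, 95 (x) x 170 (y) mm, walls 10 mm high, 3 mm thick, floor 3 mm up. Two lanes along y: the wide empty one for the tamper, clear 64 (x) x 164 (y) mm, centre at x -12.5, y 0 mm; the narrow one at x 33.5 mm holds dark forceps. Origin: centre of underside.
- specimen_jar: Bystander, loose: clear jar with a white screw lid 51 mm across, paper label, 63 mm high. Stands upright; origin: centre of its underside.
- blade_dispenser: Bystander, loose: flat grey box 82 x 26 x 12 mm (x, y, z) with a black slider on top (14.5 mm high). Origin: centre of its underside.

How it is judged:
By the outcome, as a careful person would: the job done as asked, in the order asked, and still so for the second after the job is handed in, with the robot touching nothing.
It also fails if it takes over 120 s, if anything falls off the work surface, if the arm or the gripper's body presses on something with over 40 N, if the wrist force passes 120 N, or if a joint passes its speed limit or range.

## Working session

There is one attempt and no reset: what is moved stays moved. The work goes in short steps, Python scripts to look and compute and a shell command to move; the robot and the scene stay as the last step left them, time stands still between calls to the robot, and variables do not carry over. Pictures are saved under pics/ and viewed, at most 16 in all, crops included, and the job is handed in when it is done.

```bash
mkdir -p pics
python3 - <<'E'
from cell import r, read_camera, calibration
import cv2,numpy as np
for n in("scene","top"):
    im=read_camera(n); cv2.imwrite(f"pics/{n}0.png",im); np.save(f"{n}0.npy",im)
    c=calibration(n); print(n,np.round(c["mtx"],1).tolist(),np.round(c["R"],3).tolist(),np.round(c["t"],3).tolist())
print(r.read_state())
E
```

```text
scene [[396.8, 0.0, 284.4], [0.0, 396.8, 212.6], [0.0, 0.0, 1.0]] [[0.716, 0.698, -0.009], [0.486, -0.508, -0.711], [-0.501, 0.505, -0.703]] [-0.382, -0.231, 1.257]
top [[471.1, 0.0, 281.3], [0.0, 471.1, 214.3], [0.0, 0.0, 1.0]] [[-0.014, -1.0, 0.009], [-0.987, 0.012, -0.158], [0.158, -0.012, -0.987]] [0.016, 0.553, 0.91]
{'time_s': 0.1, 'joint_pos': array([-7.78727419e+01,  5.03592707e+00,  7.86135691e+01, -2.14691574e-03,
        9.64641597e+01, -5.90706797e+00]), 'qvel': array([-0.05783181, -0.04333146, -0.15829966, -0.03778832, -0.0170694 ,
        0.06279508]), 'joint_efforts': array([ 2.56564250e-03, -3.41253519e+01, -3.03300798e+01,  7.20746513e-02,
        3.04791739e-02, -1.02039057e-04]), 'tcp_pos': array([ 0.17016499, -0.52255174,  0.22943342]), 'ee_rot': array([-1.79886728e+02, -9.57450128e-03,  1.80340770e+01]), 'contact_force': array([-0.7224906 , -0.23482617,  0.51193529]), 'moment': array([-0.03947397, -0.02235659,  0.02311745]), 'grip_force': 0.0, 'width': 0.09387166620306778}
```

View pics/scene0.png

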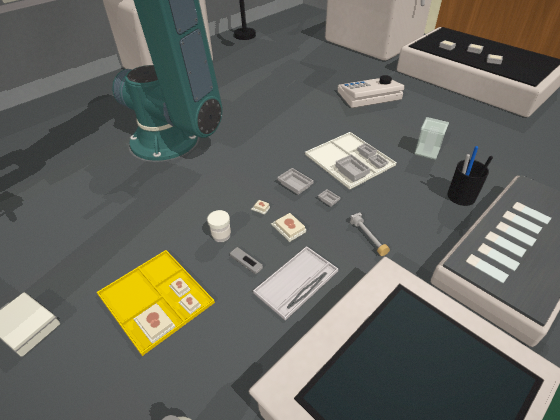

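View pics/top0.png

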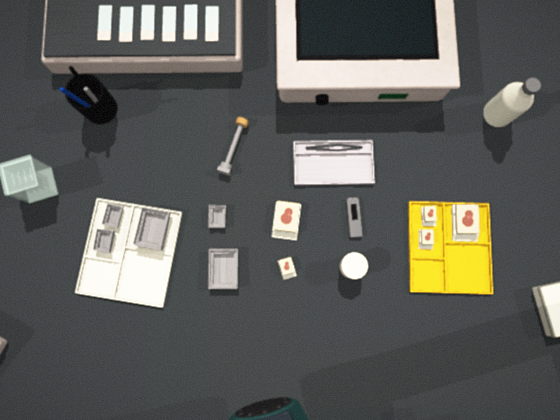

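The scene view shows the arm base at (165,140), the yellow block tray at (155,300), the white mould tray at (350,160) and the tool tray at (295,283). The top view shows:

| Thing | Pixel position |
|---|---|
| Small block | (288,267) |
| Large block | (286,220) |
| Small mould | (217,216) |
| Large mould | (223,269) |
| Tamper, head to knob | (225,168) to (241,122) |
| Jar | (354,266) |
| Dispenser | (353,217) |

I'll zoom in next.

Run:
```python
import cv2,numpy as np
t=np.load("top0.npy"); s=np.load("scene0.npy")
for n,im,(a,b,c,d) in (("zl",t,(70,310,110,310)),("zr",t,(260,500,110,310)),("zs",s,(90,400,120,355))):
    k=min(800/(b-a),600/(d-c)); cv2.imwrite(f"pics/{n}.png",cv2.resize(im[c:d,a:b],None,fx=int(k*4)/4,fy=int(k*4)/4,interpolation=cv2.INTER_CUBIC)); print(n,int(k*4)/4)
```

```text
zl 3.0
zr 3.0
zs 2.5
```

View pics/zl.png

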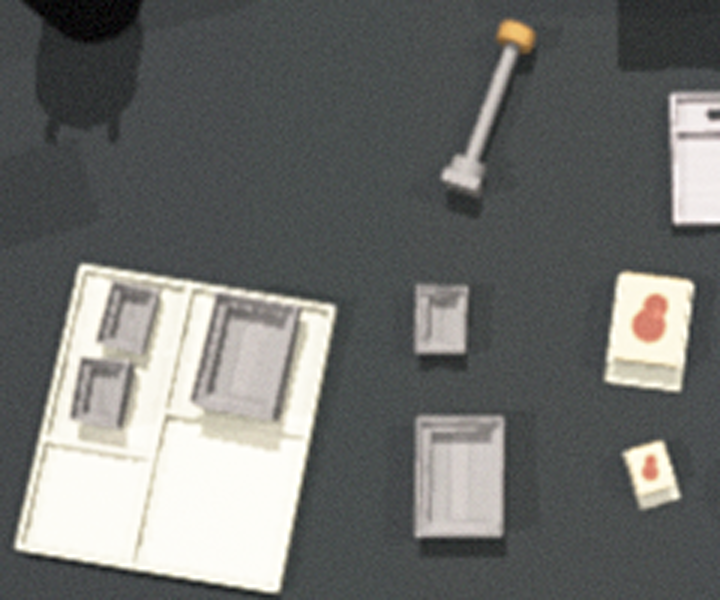

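View pics/zr.png

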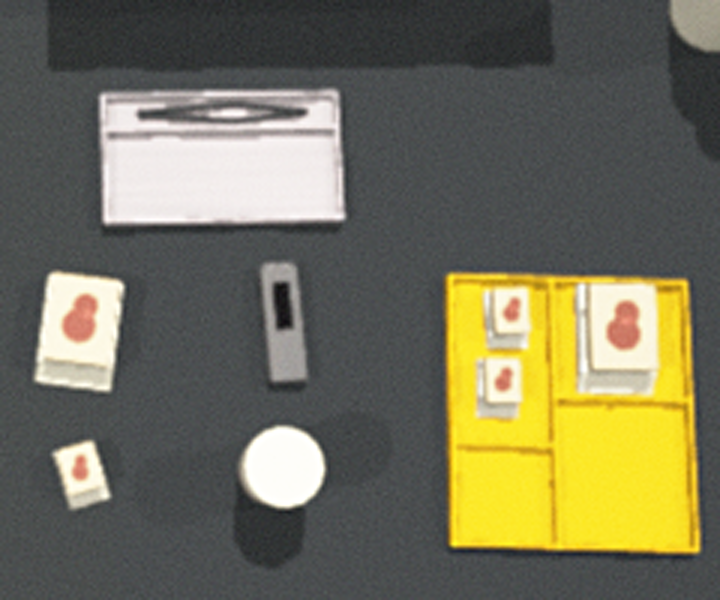

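View pics/zs.png

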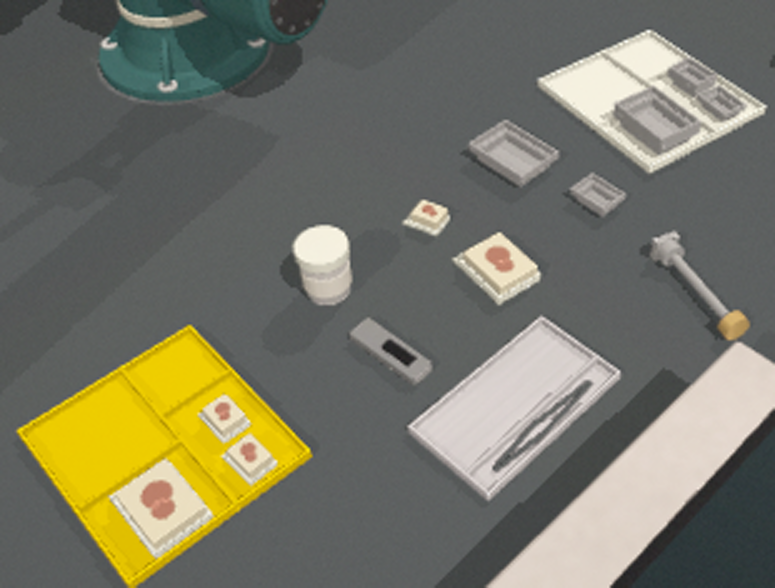

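The crops show that the slanted white ends of the loose and the filed blocks all face the robot (bottom of the picture), so only small turns are needed. The mould tray is turned by about 10° and the tamper head points to the lower left at crop (463,175). Next I'll measure everything in both views.

```bash
cat > h.py <<'E'
import cv2,numpy as np
from cell import calibration
C={n:calibration(n) for n in("scene","top")}
def cast(n,p,z):
    c=C[n];R=np.array(c["R"]);o=-R.T@np.array(c["t"])
    p=np.atleast_2d(p).astype(float);d=np.c_[p,np.ones(len(p))]@np.linalg.inv(np.array(c["mtx"])).T@R
    return o+d*((z-o[2])/d[:,2])[:,None]
def tri(pt,ps):
    P={n:np.array(C[n]["mtx"])@np.c_[np.array(C[n]["R"]),np.array(C[n]["t"])] for n in C}
    X=cv2.triangulatePoints(P["top"],P["scene"],np.array(pt,float).reshape(2,-1),np.array(ps,float).reshape(2,-1));return (X[:3]/X[3]).ravel()
def blob(m,roi):
    a,b,c,d=roi;k=np.zeros(m.shape,np.uint8);k[c:d,a:b]=m[c:d,a:b]*255
    cs=cv2.findContours(k,cv2.RETR_EXTERNAL,cv2.CHAIN_APPROX_NONE)[0]
    return max(cs,key=cv2.contourArea)
def cen(c):
    m=cv2.moments(c);return np.array([m["m10"]/m["m00"],m["m01"]/m["m00"]])
def rect(n,c,z):  # metric rectangle of contour cast on plane z
    w=cast(n,c.reshape(-1,2),z)[:,:2];(x,y),(a,b),t=cv2.minAreaRect((w*1000).astype(np.float32))
    if a<b:a,b,t=b,a,t+90
    return np.round([x,y,a,b,(t+90)%180-90],1)
def masks(im):
    h=cv2.cvtColor(im,cv2.COLOR_BGR2HSV).astype(int);H,S,V=h[...,0],h[...,1],h[...,2]
    return dict(fg=V>115,red=((H<12)|(H>170))&(S>70)&(V>100),yel=(H>20)&(H<35)&(S>150)&(V>120),
      org=(H>10)&(H<24)&(S>80)&(V>120),lit=V>100)
E
cat > m.py <<'E'
from h import *
t,s=np.load("top0.npy"),np.load("scene0.npy");mt,ms=masks(t),masks(s)
# name,top roi,scene roi
for n,a,b in(("small_block",(275,302,253,285),(248,275,196,216)),("large_block",(268,305,197,243),(270,308,210,244))):
    ct,cs=blob(mt["red"],a),blob(mt["red"]*0+ms["red"] if 0 else ms["red"],b)
    print(n,"tissue3d",np.round(1000*tri(cen(ct),cen(cs)),1))
    h=.009 if n[0]=="s" else .011; print("  top sil",rect("top",blob(mt["fg"],a),h),"scene sil",rect("scene",blob(ms["fg"],b),h))
for n,a,b,h in(("small_mould",(203,232,200,232),(315,344,186,208),.0135),("large_mould",(203,243,243,294),(274,316,165,197),.0175)):
    ct,cs=blob(mt["fg"],a),blob(ms["fg"],b)
    print(n,"tri",np.round(1000*tri(cen(ct),cen(cs)),1),"top",rect("top",ct,h),"scene",rect("scene",cs,h))
for n,a,b,k in(("block_tray",(400,502,195,300),(90,220,245,356),"yel"),("mould_tray",(70,190,190,315),(300,400,128,190),"fg"),("tool_tray",(286,382,133,192),(248,342,244,322),"fg")):
    hu=[]
    for m,r_ in((mt,a),(ms,b)):
        c=blob(m[k],r_);c=cv2.convexHull(c);e=.02
        q=cv2.approxPolyN(c,4,ensure_convex=True) if hasattr(cv2,"approxPolyN") else cv2.approxPolyDP(c,e*cv2.arcLength(c,True),True)
        hu.append(q.reshape(-1,2).astype(float))
    wt,ws=cast("top",hu[0],.01),cast("scene",hu[1],.01)
    j=[np.argmin(np.linalg.norm(ws-w,axis=1)) for w in wt]
    print(n,"corner heights",[float(round(1000*tri(hu[0][i],hu[1][j[i]])[2],1)) for i in range(4)],"top",rect("top",hu[0],.01),"scene",rect("scene",hu[1],.01))
a,b=(212,255,110,185),(345,395,205,260)
ko,ks=cen(blob(mt["org"],(230,252,112,132))),cen(blob(ms["org"],(374,394,240,260)))
print("knob",np.round(1000*tri(ko,ks),1),np.round(1000*cast("top",ko,.013),1))
ct,cs=blob(mt["lit"],a),blob(ms["lit"],b)
w=cast("top",ct.reshape(-1,2),.013)[:,:2]*1000
k=cast("top",ko,.013)[0,:2]*1000;d=np.linalg.norm(w-k,axis=1);sh=w[(d>20)&(d<85)]
vx,vy,x,y=cv2.fitLine(sh.astype(np.float32),cv2.DIST_L2,0,.01,.01).ravel()
u=np.array([vx,vy]);u*=np.sign(u@(w.mean(0)-k));p=(w-[x,y])@u
print("tamper axis deg",round(np.degrees(np.arctan2(u[1],u[0])),1),"extent",round(p.max()-p.min(),1),"origin from knob",np.round(k+81*u,1),"from head end",np.round([x,y]+u*(p.max()-37),1),"from line knob",np.round([x,y]+u*(p.min()+87),1))
print("head tri"," rect",rect("top",ct,.013),rect("scene",cs,.013))
E
python3 m.py
```

```text
small_block tissue3d [ 4.511e+02 -4.000e-01  1.690e+01]
  top sil [447.5  -1.2  42.8  30.6  17.5] scene sil [453.2  -2.9  42.8  42.1  16.4]
large_block tissue3d [553.6  -2.4  19.3]
  top sil [546.8  -1.2  81.1  55.4  -8.2] scene sil [555.5  -5.   78.7  62.7  -9.1]
small_mould tri [556.9 144.1  10.2] top [5.566e+02 1.439e+02 4.700e+01 3.550e+01 3.000e-01] scene [558.5 140.6  53.1  42.1  -2.8]
large_mould tri [448.  130.5  12.3] top [4.485e+02 1.304e+02 8.200e+01 5.950e+01 1.000e-01] scene [450.5 126.6  91.9  69.8  -1.6]
block_tray corner heights [3.8, 6.3, 5.0, 2.0] top [ 487.4 -341.   192.6  172.6   -2.3] scene [ 492.1 -344.   195.1  170.6   -2.3]
mould_tray corner heights [-0.4, 4.8, 6.5, 2.7] top [485.2 325.2 202.  186.3 -10.1] scene [489.7 319.1 208.7 192.8 -10.1]
tool_tray corner heights [3.8, 8.8, 4.3, 4.3] top [ 671.6 -104.   174.8   99.3   89.9] scene [ 674.9 -108.1  175.1  100.8  -89.8]
knob [763.4  90.6  13. ] [[764.   91.2  13. ]]
tamper axis deg 160.6 extent 129.6 origin from knob [687.6 118. ] from head end [685.8 118.7] from line knob [691.  116.9]
head tri  rect [712.3 110.6 129.6  29.3 -19.9] [714.9 104.6 159.   40.7 -22. ]
```

Both views agree to about 2 mm and the heights fit the text, once the silhouette bias of the near tray walls is allowed for. Next is a small planner that gives the shift and turn in tool axes for each waypoint.

```bash
cat > p.py <<'E'
# python3 p.py x,y,z,yaw  wp wp ... : tool-axis shifts/turns (rounded), chained on the rounded commanded pose
import sys,numpy as np
a=[list(map(float,s.split(','))) for s in sys.argv[1:]];p=np.array(a[0])
for w in a[1:]:
    f=np.radians(p[3]);c,s=np.cos(f),np.sin(f);M=np.array([[c,s,0],[s,-c,0],[0,0,-1]])
    d=np.round(M@(np.array(w[:3])-p[:3]));t=np.round(-(w[3]-p[3]),1)
    p=np.r_[p[:3]+M.T@d,p[3]-t];print("shift",d,"turn z",t,"-> cmd",np.round(p,1).tolist())
E
python3 - <<'E'
from cell import r
s=r.read_state();print(s["time_s"],s["tcp_pos"],s["ee_rot"])
E
python3 p.py 170,-523,231,18 447,-1,120,17.5 447,-1,28,17.5 447,-1,120,17.5 431.5,-292.8,120,-2.3 431.5,-292.8,45,-2.3 431.5,-292.8,31,-2.3
```

```text
0.1 [ 0.17016499 -0.52255174  0.22943342] [-1.79886728e+02 -9.57450128e-03  1.80340770e+01]
shift [ 425. -411.  111.] turn z 0.5 -> cmd [447.2, -0.8, 120.0, 17.5]
shift [-0.  0. 92.] turn z -0.0 -> cmd [447.2, -0.8, 28.0, 17.5]
shift [ -0.   0. -92.] turn z -0.0 -> cmd [447.2, -0.8, 120.0, 17.5]
shift [-103.  274.    0.] turn z 19.8 -> cmd [431.4, -293.1, 120.0, -2.3]
shift [ 0. -0. 75.] turn z -0.0 -> cmd [431.4, -293.1, 45.0, -2.3]
shift [ 0. -0. 14.] turn z -0.0 -> cmd [431.4, -293.1, 31.0, -2.3]
```

```bash
python3 -m pendant '[[1,[10,-10,0],[0,0,0]],[1,[35,-34,0],[0,0,0]],[1,[65,-63,0],[0,0,0]],[1,[95,-92,0],[0,0,0]],[1,[125,-121,0],[0,0,0]],[1,[155,-150,0],[0,0,0]],[1,[180,-174,0],[0,0,0]],[1,[205,-198,0],[0,0,0]],[1,[215,-206,0],[0,0,0]],[1,[215,-206,0],[0,0,0]]]'
python3 -m pendant '[[1,[10,-10,5],[0,0,0]],[1,[35,-34,18],[0,0,0]],[1,[65,-63,34],[0,0,0]],[1,[95,-92,50],[0,0,0]],[1,[125,-121,66],[0,0,0]],[1,[155,-150,82],[0,0,0.5]],[1,[180,-176,96],[0,0,0.5]],[1,[200,-195,106],[0,0,0.5]],[1,[210,-205,111],[0,0,0.5]],[1,[210,-205,111],[0,0,0.5]]]'
```

```text
time_s: 1.1
tcp_pos: [0.3115, -0.2583, 0.2305]
ee_rot: [180.0, -0.0, 18.3]
contact_force: [0.2, -0.5, -0.5]
width: 0.094
grip_force: 0.0
time_s: 2.1
tcp_pos: [0.4467, 0.0002, 0.1181]
ee_rot: [-179.9, 0.2, 17.7]
contact_force: [-0.2, 0.0, -0.1]
width: 0.0942
grip_force: 0.0
```

```bash
python3 -m pendant '[[0.6,[0,0,10],[0,0,0]],[0.6,[0,0,25],[0,0,0]],[0.6,[0,0,40],[0,0,0]],[0.6,[0,0,55],[0,0,0]],[0.6,[0,0,70],[0,0,0]],[0.6,[0,0,80],[0,0,0]],[0.6,[0,0,86],[0,0,0]],[0.6,[0,0,90],[0,0,0]],[0.6,[0,0,92],[0,0,0]],[0.6,[0,0,92],[0,0,0]]]'
python3 - <<'E'
from cell import read_camera,r
import cv2
print(r.read_state()["tcp_pos"])
t=read_camera("top");s=read_camera("scene")
a=cv2.resize(t[210:310,220:350],None,fx=3,fy=3,interpolation=2);b=cv2.resize(s[160:260,200:330],None,fx=3,fy=3,interpolation=2)
cv2.imwrite("pics/g1.png",cv2.hconcat([a,b]))
E
```

```text
time_s: 3.1
tcp_pos: [0.4474, -0.0008, 0.0277]
ee_rot: [180.0, -0.0, 17.5]
contact_force: [-0.6, 0.0, 0.4]
width: 0.0562
grip_force: 0.0
[ 0.44736023 -0.00075215  0.02768908]
```

View pics/g1.png

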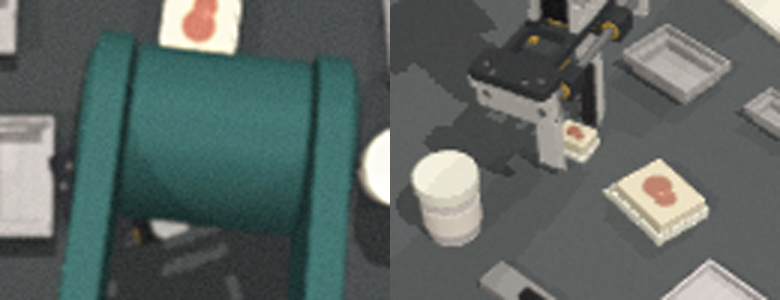

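The scene half (right) shows the fingers straddling the small block at crop (578,138), clear of the jar. Next I close and lift.

```bash
python3 -m pendant '[[0.1,[0,0,0],[0,0,0]],[0.1,[0,0,0],[0,0,0]],[0.1,[0,0,0],[0,0,0]],[0.1,[0,0,0],[0,0,0]],[0.1,[0,0,0],[0,0,0]],[0.1,[0,0,0],[0,0,0]],[0.1,[0,0,0],[0,0,0]],[0.1,[0,0,0],[0,0,0]],[0.1,[0,0,0],[0,0,0]],[0.1,[0,0,0],[0,0,0]]]'
python3 -m pendant '[[0.1,[0,0,-4],[0,0,0]],[0.1,[0,0,-12],[0,0,0]],[0.1,[0,0,-24],[0,0,0]],[0.1,[0,0,-38],[0,0,0]],[0.1,[0,0,-52],[0,0,0]],[0.1,[0,0,-66],[0,0,0]],[0.1,[0,0,-78],[0,0,0]],[0.1,[0,0,-87],[0,0,0]],[0.1,[0,0,-92],[0,0,0]],[0.1,[0,0,-92],[0,0,0]]]'
```

```text
time_s: 4.2
tcp_pos: [0.4473, -0.0006, 0.0276]
ee_rot: [180.0, -0.0, 17.5]
contact_force: [0.0, 0.1, 0.8]
width: 0.0271
grip_force: 30.0
time_s: 5.2
tcp_pos: [0.4476, -0.0007, 0.1203]
ee_rot: [180.0, -0.1, 17.5]
contact_force: [0.0, 0.2, -0.2]
width: 0.027
grip_force: 30.0
```

```bash
python3 -m pendant '[[0.1,[-5,13,0],[0,0,1]],[0.1,[-15,40,0],[0,0,3]],[0.1,[-29,77,0],[0,0,6]],[0.1,[-45,120,0],[0,0,9]],[0.1,[-61,163,0],[0,0,12]],[0.1,[-76,203,0],[0,0,15]],[0.1,[-89,236,0],[0,0,17.5]],[0.1,[-98,260,0],[0,0,19]],[0.1,[-103,274,0],[0,0,19.8]],[0.1,[-103,274,0],[0,0,19.8]]]'
python3 -m pendant '[[0.1,[0,0,5],[0,0,0]],[0.1,[0,0,17],[0,0,0]],[0.1,[0,0,31],[0,0,0]],[0.1,[0,0,45],[0,0,0]],[0.1,[0,0,58],[0,0,0]],[0.1,[0,0,68],[0,0,0]],[0.1,[0,0,74],[0,0,0]],[0.1,[0,0,78],[0,0,0]],[0.1,[0,0,80],[0,0,0]],[0.1,[0,0,80],[0,0,0]]]'
python3 - <<'E'
from cell import read_camera,r
import cv2
print(r.read_state()["tcp_pos"])
t=read_camera("top");s=read_camera("scene")
a=cv2.resize(t[190:310,390:510],None,fx=3,fy=3,interpolation=2);b=cv2.resize(s[230:350,90:220],None,fx=3,fy=3,interpolation=2)
cv2.imwrite("pics/g2.png",cv2.hconcat([a,b]))
E
```

```text
time_s: 6.2
tcp_pos: [0.431, -0.294, 0.1186]
ee_rot: [-180.0, 0.1, -2.4]
contact_force: [-0.0, -0.6, 0.2]
width: 0.0272
grip_force: 30.0
time_s: 7.2
tcp_pos: [0.4316, -0.2931, 0.0396]
ee_rot: [180.0, -0.0, -2.3]
contact_force: [-0.3, 0.0, -0.7]
width: 0.0266
grip_force: 30.0
[ 0.43162086 -0.293109    0.03959997]
```

View pics/g2.png

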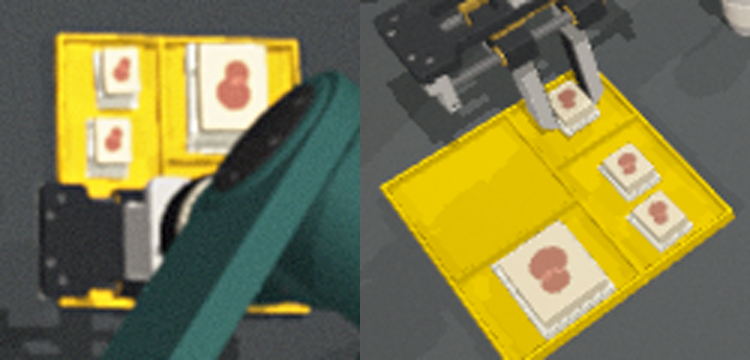

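The scene half shows the small block held over the standard bay at crop (568,105), well inside its walls. Next I lower the last 9 mm and release.

```bash
python3 -m pendant '[[0.1,[0,0,1],[0,0,0]],[0.1,[0,0,2],[0,0,0]],[0.1,[0,0,4],[0,0,0]],[0.1,[0,0,5],[0,0,0]],[0.1,[0,0,6],[0,0,0]],[0.1,[0,0,7],[0,0,0]],[0.1,[0,0,8],[0,0,0]],[0.1,[0,0,8.5],[0,0,0]],[0.1,[0,0,9],[0,0,0]],[0.1,[0,0,9],[0,0,0]]]'
```

```text
time_s: 8.3
tcp_pos: [0.4315, -0.2929, 0.0306]
ee_rot: [180.0, -0.0, -2.3]
contact_force: [-0.3, 0.7, 1.8]
width: 0.0271
grip_force: 30.0
```

```bash
python3 -m pendant '[[0.38,[0,0,0],[0,0,0]],[0.38,[0,0,0],[0,0,0]],[0.38,[0,0,0],[0,0,0]],[0.38,[0,0,0],[0,0,0]],[0.38,[0,0,-2],[0,0,0]],[0.38,[0,0,-10],[0,0,0]],[0.38,[0,0,-25],[0,0,0]],[0.38,[0,0,-50],[0,0,0]],[0.8,[0,0,-80],[0,0,0]],[0.8,[0,0,-95],[0,0,0]]]'
python3 p.py 431.4,-293.1,126,-2.3 547,-1.4,120,-8.2 547,-1.4,28,-8.2 547,-1.4,120,-8.2 445.1,-376.4,120,-2.3 445.1,-376.4,40,-2.3
```

```text
time_s: 9.3
tcp_pos: [0.4327, -0.2939, 0.1293]
ee_rot: [179.8, -0.2, -2.3]
contact_force: [0.7, 0.2, 1.4]
width: 0.0481
grip_force: 0.0
shift [ 104. -296.    6.] turn z 5.9 -> cmd [547.2, -1.5, 120.0, -8.2]
shift [-0. -0. 92.] turn z -0.0 -> cmd [547.2, -1.5, 28.0, -8.2]
shift [ -0.  -0. -92.] turn z -0.0 -> cmd [547.2, -1.5, 120.0, -8.2]
shift [-48. 386.   0.] turn z -5.9 -> cmd [444.6, -376.7, 120.0, -2.3]
shift [ 0. -0. 80.] turn z 0.0 -> cmd [444.6, -376.7, 40.0, -2.3]
```

```bash
python3 -m pendant '[[0.85,[5,-14,0],[0,0,0.5]],[0.85,[15,-44,1],[0,0,1]],[0.85,[30,-85,2],[0,0,2]],[0.85,[46,-131,3],[0,0,3]],[0.85,[62,-177,4],[0,0,4]],[0.85,[77,-219,5],[0,0,5]],[0.85,[90,-256,6],[0,0,5.5]],[0.85,[99,-282,6],[0,0,5.9]],[0.85,[104,-296,6],[0,0,5.9]],[0.85,[104,-296,6],[0,0,5.9]]]'
python3 -m pendant '[[0.85,[0,0,10],[0,0,0]],[0.85,[0,0,25],[0,0,0]],[0.85,[0,0,40],[0,0,0]],[0.85,[0,0,55],[0,0,0]],[0.85,[0,0,70],[0,0,0]],[0.85,[0,0,80],[0,0,0]],[0.85,[0,0,86],[0,0,0]],[0.85,[0,0,90],[0,0,0]],[0.85,[0,0,92],[0,0,0]],[0.85,[0,0,92],[0,0,0]]]'
python3 - <<'E'
from cell import read_camera,r
import cv2
print(r.read_state()["tcp_pos"])
t=read_camera("top");s=read_camera("scene")
a=cv2.resize(t[190:310,390:510],None,fx=3,fy=3,interpolation=2);b=cv2.resize(s[160:280,200:340],None,fx=3,fy=3,interpolation=2)
cv2.imwrite("pics/g3.png",cv2.hconcat([a,b]))
E
```

```text
time_s: 10.3
tcp_pos: [0.5476, -0.0, 0.1199]
ee_rot: [180.0, -0.0, -8.0]
contact_force: [-0.1, -1.0, -0.3]
width: 0.0797
grip_force: 0.0
time_s: 11.3
tcp_pos: [0.5474, -0.0012, 0.0277]
ee_rot: [180.0, -0.0, -8.2]
contact_force: [0.1, -0.1, 0.3]
width: 0.0795
grip_force: 0.0
[ 0.54737929 -0.00121203  0.02768649]
```

View pics/g3.png

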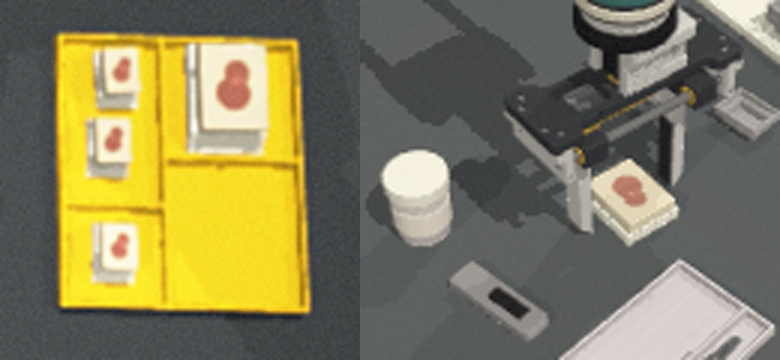

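The left half shows the small block flat in its bay at crop (117,250), lined up with the two behind it. The right half shows the fingers on either side of the large block at crop (630,195). Next I close and lift.

```bash
python3 -m pendant '[[0.3,[0,0,0],[0,0,0]],[0.3,[0,0,0],[0,0,0]],[0.3,[0,0,0],[0,0,0]],[0.3,[0,0,0],[0,0,0]],[0.3,[0,0,0],[0,0,0]],[0.3,[0,0,0],[0,0,0]],[0.3,[0,0,0],[0,0,0]],[0.3,[0,0,0],[0,0,0]],[0.3,[0,0,0],[0,0,0]],[0.3,[0,0,0],[0,0,0]]]'
python3 -m pendant '[[0.3,[0,0,-4],[0,0,0]],[0.3,[0,0,-12],[0,0,0]],[0.3,[0,0,-24],[0,0,0]],[0.3,[0,0,-38],[0,0,0]],[0.3,[0,0,-52],[0,0,0]],[0.3,[0,0,-66],[0,0,0]],[0.3,[0,0,-78],[0,0,0]],[0.3,[0,0,-87],[0,0,0]],[0.3,[0,0,-92],[0,0,0]],[0.3,[0,0,-92],[0,0,0]]]'
```

```text
time_s: 12.4
tcp_pos: [0.5472, -0.0013, 0.0276]
ee_rot: [180.0, -0.0, -8.2]
contact_force: [-0.9, -0.3, 2.3]
width: 0.0516
grip_force: 30.0
time_s: 13.4
tcp_pos: [0.5475, -0.0013, 0.1203]
ee_rot: [180.0, -0.1, -8.2]
contact_force: [0.2, -0.1, -0.8]
width: 0.0514
grip_force: 30.0
```

```bash
python3 -m pendant '[[0.3,[-1,10,0],[0,0,0]],[0.3,[-3,27,0],[0,0,0]],[0.3,[-6,50,0],[0,0,0]],[0.3,[-9,75,0],[0,0,0]],[0.3,[-13,102,0],[0,0,0]],[0.3,[-16,129,0],[0,0,0]],[0.3,[-19,156,0],[0,0,0]],[0.3,[-23,183,0],[0,0,0]],[0.3,[-26,208,0],[0,0,0]],[0.3,[-29,232,0],[0,0,0]]]'
python3 -m pendant '[[0.3,[-3,24,0],[0,0,-1]],[0.3,[-6,48,0],[0,0,-2]],[0.3,[-9,72,0],[0,0,-3]],[0.3,[-12,96,0],[0,0,-4]],[0.3,[-15,116,0],[0,0,-5]],[0.3,[-17,133,0],[0,0,-5.5]],[0.3,[-18,145,0],[0,0,-5.9]],[0.3,[-19,152,0],[0,0,-5.9]],[0.3,[-19,154,0],[0,0,-5.9]],[0.3,[-19,154,0],[0,0,-5.9]]]'
python3 -m pendant '[[0.3,[0,0,5],[0,0,0]],[0.3,[0,0,17],[0,0,0]],[0.3,[0,0,31],[0,0,0]],[0.3,[0,0,45],[0,0,0]],[0.3,[0,0,58],[0,0,0]],[0.3,[0,0,68],[0,0,0]],[0.3,[0,0,74],[0,0,0]],[0.3,[0,0,78],[0,0,0]],[0.3,[0,0,80],[0,0,0]],[0.3,[0,0,80],[0,0,0]]]'
```

```text
time_s: 14.4
tcp_pos: [0.484, -0.2282, 0.1184]
ee_rot: [-180.0, 0.1, -8.2]
contact_force: [-0.1, 0.9, -1.1]
width: 0.0516
grip_force: 30.0
time_s: 15.4
tcp_pos: [0.4448, -0.3763, 0.1193]
ee_rot: [-180.0, 0.0, -2.3]
contact_force: [1.2, 0.4, -1.9]
width: 0.0513
grip_force: 30.0
time_s: 16.4
tcp_pos: [0.4449, -0.3767, 0.0397]
ee_rot: [180.0, -0.0, -2.3]
contact_force: [-0.7, 0.8, -1.4]
width: 0.0519
grip_force: 30.0
```

```bash
python3 -m pendant '[[0.3,[0,0,1],[0,0,0]],[0.3,[0,0,2],[0,0,0]],[0.3,[0,0,4],[0,0,0]],[0.3,[0,0,5],[0,0,0]],[0.3,[0,0,6],[0,0,0]],[0.3,[0,0,7],[0,0,0]],[0.3,[0,0,8],[0,0,0]],[0.3,[0,0,8.5],[0,0,0]],[0.3,[0,0,9],[0,0,0]],[0.3,[0,0,9],[0,0,0]]]'
python3 p.py 444.6,-376.7,126,-2.3 556.9,143.9,120,0.3 556.9,143.9,34,0.3 556.9,143.9,120,0.3 434.9,386.3,120,-10.1 434.9,386.3,46,-10.1
```

```text
time_s: 17.4
tcp_pos: [0.4448, -0.3765, 0.0306]
ee_rot: [180.0, -0.0, -2.3]
contact_force: [-0.4, 0.6, -1.0]
width: 0.0514
grip_force: 30.0
shift [  91. -525.    6.] turn z -2.6 -> cmd [556.6, 144.2, 120.0, 0.3]
shift [ 0.  0. 86.] turn z 0.0 -> cmd [556.6, 144.2, 34.0, 0.3]
shift [  0.   0. -86.] turn z 0.0 -> cmd [556.6, 144.2, 120.0, 0.3]
shift [-120. -243.    0.] turn z 10.4 -> cmd [435.3, 386.6, 120.0, -10.1]
shift [-0.  0. 74.] turn z -0.0 -> cmd [435.3, 386.6, 46.0, -10.1]
```

```bash
python3 -m pendant '[[0.3,[0,0,0.2],[0,0,0]],[0.3,[0,0,0.4],[0,0,0]],[0.3,[0,0,0.6],[0,0,0]],[0.3,[0,0,0.8],[0,0,0]],[0.3,[0,0,1],[0,0,0]],[0.3,[0,0,1],[0,0,0]],[0.3,[0,0,1],[0,0,0]],[0.3,[0,0,1],[0,0,0]],[0.3,[0,0,1],[0,0,0]],[0.3,[0,0,1],[0,0,0]]]'
```

```text
time_s: 18.4
tcp_pos: [0.4448, -0.3765, 0.0306]
ee_rot: [180.0, -0.0, -2.3]
contact_force: [-1.2, 2.6, 5.7]
width: 0.0515
grip_force: 30.0
```

It is seated: the TCP height no longer drops and the upward force has risen. Next I release, rise and go to the small mould.

```bash
python3 -m pendant '[[0.66,[0,0,0],[0,0,0]],[0.66,[0,0,0],[0,0,0]],[0.66,[0,0,0],[0,0,0]],[0.66,[0,0,0],[0,0,0]],[0.66,[0,0,-2],[0,0,0]],[0.66,[0,0,-10],[0,0,0]],[0.66,[0,0,-25],[0,0,0]],[0.66,[0,0,-50],[0,0,0]],[0.66,[0,0,-80],[0,0,0]],[0.66,[0,0,-96],[0,0,0]]]'
python3 -m pendant '[[0.66,[2,-12,0],[0,0,0]],[0.66,[6,-36,1],[0,0,0]],[0.66,[12,-70,2],[0,0,0]],[0.66,[18,-105,3],[0,0,0]],[0.66,[24,-140,3],[0,0,0]],[0.66,[30,-175,3],[0,0,0]],[0.66,[36,-210,3],[0,0,0]],[0.66,[42,-244,3],[0,0,0]],[0.66,[47,-272,3],[0,0,0]],[0.66,[51,-294,3],[0,0,0]]]'
python3 -m pendant '[[0.66,[5,-30,0],[0,0,-0.5]],[0.66,[10,-62,1],[0,0,-1]],[0.66,[16,-96,2],[0,0,-1.5]],[0.66,[22,-130,3],[0,0,-2]],[0.66,[28,-161,3],[0,0,-2.6]],[0.66,[33,-188,3],[0,0,-2.6]],[0.66,[37,-210,3],[0,0,-2.6]],[0.66,[39,-225,3],[0,0,-2.6]],[0.66,[40,-231,3],[0,0,-2.6]],[0.66,[40,-231,3],[0,0,-2.6]]]'
python3 -m pendant '[[0.66,[0,0,10],[0,0,0]],[0.66,[0,0,25],[0,0,0]],[0.66,[0,0,40],[0,0,0]],[0.66,[0,0,52],[0,0,0]],[0.66,[0,0,64],[0,0,0]],[0.66,[0,0,74],[0,0,0]],[0.66,[0,0,81],[0,0,0]],[0.66,[0,0,85],[0,0,0]],[0.66,[0,0,86],[0,0,0]],[0.66,[0,0,86],[0,0,0]]]'
python3 - <<'E'
from cell import read_camera,r
import cv2
t=read_camera("top");s=read_camera("scene")
a=cv2.resize(t[190:310,390:510],None,fx=3,fy=3,interpolation=2);b=cv2.resize(s[110:230,260:400],None,fx=3,fy=3,interpolation=2)
cv2.imwrite("pics/g4.png",cv2.hconcat([a,b]))
E
```

```text
time_s: 19.4
tcp_pos: [0.446, -0.3777, 0.1303]
ee_rot: [179.7, -0.3, -2.3]
contact_force: [-0.1, 0.3, -0.4]
width: 0.062
grip_force: 0.0
time_s: 20.4
tcp_pos: [0.5067, -0.082, 0.1218]
ee_rot: [-179.9, 0.1, -2.2]
contact_force: [0.3, 1.0, -0.2]
width: 0.062
grip_force: 0.0
time_s: 21.4
tcp_pos: [0.556, 0.1449, 0.1191]
ee_rot: [180.0, 0.0, 0.4]
contact_force: [-0.9, -0.4, 0.9]
width: 0.062
grip_force: 0.0
time_s: 22.4
tcp_pos: [0.5568, 0.1445, 0.0338]
ee_rot: [180.0, -0.0, 0.3]
contact_force: [-0.6, -0.0, 0.3]
width: 0.0619
grip_force: 0.0
```

View pics/g4.png

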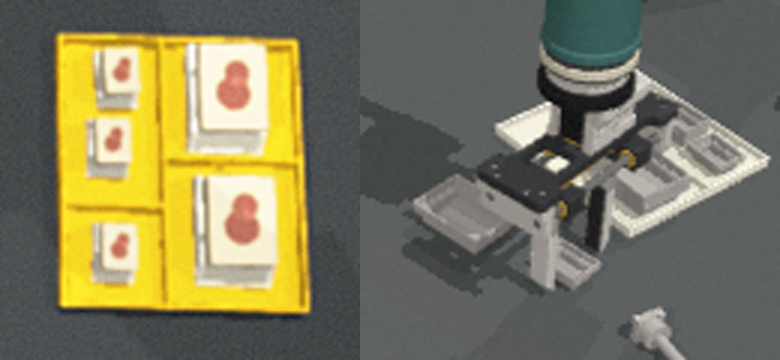

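The left half shows the large block seated in its bay at crop (235,225), parallel to the filed one. The right half shows the fingers around the small mould at crop (570,260). Next I close, lift and carry.

```bash
python3 -m pendant '[[0.15,[0,0,0],[0,0,0]],[0.15,[0,0,0],[0,0,0]],[0.15,[0,0,0],[0,0,0]],[0.15,[0,0,0],[0,0,0]],[0.15,[0,0,0],[0,0,0]],[0.15,[0,0,0],[0,0,0]],[0.15,[0,0,0],[0,0,0]],[0.15,[0,0,0],[0,0,0]],[0.15,[0,0,0],[0,0,0]],[0.15,[0,0,0],[0,0,0]]]'
python3 -m pendant '[[0.15,[0,0,-4],[0,0,0]],[0.15,[0,0,-12],[0,0,0]],[0.15,[0,0,-24],[0,0,0]],[0.15,[0,0,-37],[0,0,0]],[0.15,[0,0,-50],[0,0,0]],[0.15,[0,0,-63],[0,0,0]],[0.15,[0,0,-75],[0,0,0]],[0.15,[0,0,-83],[0,0,0]],[0.15,[0,0,-86],[0,0,0]],[0.15,[0,0,-86],[0,0,0]]]'
python3 - <<'E'
from cell import r
s=r.read_state();print(s["joint_pos"])
E
```

```text
time_s: 23.5
tcp_pos: [0.5565, 0.1444, 0.0336]
ee_rot: [180.0, -0.0, 0.3]
contact_force: [-0.2, -1.4, 1.7]
width: 0.0336
grip_force: 30.0
time_s: 24.5
tcp_pos: [0.5566, 0.1445, 0.1199]
ee_rot: [180.0, -0.0, 0.3]
contact_force: [-0.2, -1.1, -0.9]
width: 0.0334
grip_force: 30.0
[ 8.90940721e+00  1.08092733e+01  8.46839735e+01 -6.49977740e-03
  8.44664806e+01  9.85739169e+01]
```

```bash
python3 -m pendant '[[0.15,[-6,-12,0],[0,0,0.5]],[0.15,[-17,-35,0],[0,0,1.5]],[0.15,[-34,-68,0],[0,0,3]],[0.15,[-52,-105,0],[0,0,5]],[0.15,[-71,-143,0],[0,0,6.5]],[0.15,[-88,-179,0],[0,0,8]],[0.15,[-103,-209,0],[0,0,9]],[0.15,[-114,-231,0],[0,0,10]],[0.15,[-120,-243,0],[0,0,10.4]],[0.15,[-120,-243,0],[0,0,10.4]]]'
python3 -m pendant '[[0.15,[0,0,5],[0,0,0]],[0.15,[0,0,15],[0,0,0]],[0.15,[0,0,28],[0,0,0]],[0.15,[0,0,41],[0,0,0]],[0.15,[0,0,53],[0,0,0]],[0.15,[0,0,62],[0,0,0]],[0.15,[0,0,69],[0,0,0]],[0.15,[0,0,73],[0,0,0]],[0.15,[0,0,74],[0,0,0]],[0.15,[0,0,74],[0,0,0]]]'
python3 - <<'E'
from cell import read_camera,r
import cv2
print(r.read_state()["joint_pos"])
t=read_camera("top");s=read_camera("scene")
a=cv2.resize(t[190:310,70:190],None,fx=3,fy=3,interpolation=2);b=cv2.resize(s[100:220,280:420],None,fx=3,fy=3,interpolation=2)
cv2.imwrite("pics/g5.png",cv2.hconcat([a,b]))
E
```

```text
time_s: 25.5
tcp_pos: [0.434, 0.3876, 0.1186]
ee_rot: [179.9, 0.1, -9.9]
contact_force: [-0.6, -0.7, -0.6]
width: 0.0334
grip_force: 30.0
time_s: 26.5
tcp_pos: [0.4352, 0.387, 0.0457]
ee_rot: [-180.0, -0.0, -10.1]
contact_force: [0.8, -0.4, -0.4]
width: 0.0339
grip_force: 30.0
[ 3.60686654e+01  1.51072518e+01  8.84150771e+01 -5.51125366e-03
  7.64497031e+01  1.36123763e+02]
```

View pics/g5.png

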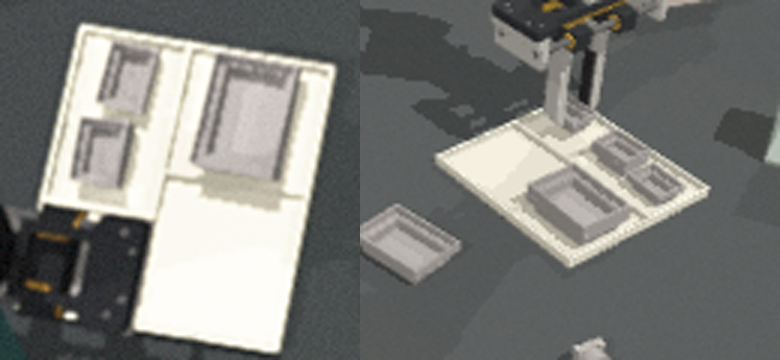

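The small mould hangs over its bay at crop (575,118), clear of the divider and in line with the lane. Next I lower it.

```bash
python3 -m pendant '[[0.15,[0,0,1],[0,0,0]],[0.15,[0,0,2],[0,0,0]],[0.15,[0,0,4],[0,0,0]],[0.15,[0,0,5],[0,0,0]],[0.15,[0,0,6.5],[0,0,0]],[0.15,[0,0,7.5],[0,0,0]],[0.15,[0,0,8.5],[0,0,0]],[0.15,[0,0,9],[0,0,0]],[0.15,[0,0,9.5],[0,0,0]],[0.15,[0,0,9.5],[0,0,0]]]'
python3 p.py 435.3,386.6,121.5,-10.1 448.5,130.4,120,0.1 448.5,130.4,36,.1 448.5,130.4,120,.1 435,295.9,120,-10.1 435,295.9,48,-10.1
```

```text
time_s: 27.6
tcp_pos: [0.435, 0.3867, 0.0366]
ee_rot: [180.0, -0.0, -10.1]
contact_force: [-2.2, -1.7, 4.2]
width: 0.0337
grip_force: 30.0
shift [ 58. 250.   2.] turn z -10.2 -> cmd [448.6, 130.3, 119.5, 0.1]
shift [-0. -0. 84.] turn z -0.0 -> cmd [448.6, 130.3, 35.5, 0.1]
shift [ -0.  -0. -84.] turn z -0.0 -> cmd [448.6, 130.3, 119.5, 0.1]
shift [ -13. -166.   -0.] turn z 10.2 -> cmd [435.3, 296.3, 119.5, -10.1]
shift [-0.  0. 72.] turn z -0.0 -> cmd [435.3, 296.3, 47.5, -10.1]
```

```bash
python3 -m pendant '[[0.46,[0,0,0],[0,0,0]],[0.46,[0,0,0],[0,0,0]],[0.46,[0,0,0],[0,0,0]],[0.46,[0,0,0],[0,0,0]],[0.46,[0,0,-2],[0,0,0]],[0.46,[0,0,-10],[0,0,0]],[0.46,[0,0,-25],[0,0,0]],[0.46,[0,0,-50],[0,0,0]],[0.46,[0,0,-75],[0,0,0]],[0.46,[0,0,-85],[0,0,0]]]'
python3 -m pendant '[[0.86,[3,12,0],[0,0,-0.5]],[0.86,[9,37,1],[0,0,-1.5]],[0.86,[17,72,1],[0,0,-3]],[0.86,[26,110,2],[0,0,-4.5]],[0.86,[35,149,2],[0,0,-6.5]],[0.86,[43,185,2],[0,0,-8]],[0.86,[50,216,2],[0,0,-9]],[0.86,[55,238,2],[0,0,-10]],[0.86,[58,250,2],[0,0,-10.2]],[0.86,[58,250,2],[0,0,-10.2]]]'
python3 -m pendant '[[0.86,[0,0,10],[0,0,0]],[0.86,[0,0,25],[0,0,0]],[0.86,[0,0,40],[0,0,0]],[0.86,[0,0,52],[0,0,0]],[0.86,[0,0,64],[0,0,0]],[0.86,[0,0,74],[0,0,0]],[0.86,[0,0,80],[0,0,0]],[0.86,[0,0,83],[0,0,0]],[0.86,[0,0,84.5],[0,0,0]],[0.86,[0,0,84.5],[0,0,0]]]'
python3 - <<'E'
from cell import read_camera,r
import cv2
t=read_camera("top");s=read_camera("scene")
a=cv2.resize(t[190:310,70:190],None,fx=3,fy=3,interpolation=2);b=cv2.resize(s[100:220,230:370],None,fx=3,fy=3,interpolation=2)
cv2.imwrite("pics/g6.png",cv2.hconcat([a,b]))
E
```

```text
time_s: 28.6
tcp_pos: [0.4367, 0.388, 0.1257]
ee_rot: [-179.7, -0.3, -10.1]
contact_force: [0.1, -0.6, 0.3]
width: 0.0429
grip_force: 0.0
time_s: 29.6
tcp_pos: [0.4478, 0.129, 0.118]
ee_rot: [180.0, 0.1, -0.0]
contact_force: [0.4, 1.1, 0.6]
width: 0.0805
grip_force: 0.0
time_s: 30.6
tcp_pos: [0.4487, 0.1305, 0.0347]
ee_rot: [-180.0, -0.0, 0.1]
contact_force: [-0.2, 0.3, -0.3]
width: 0.081
grip_force: 0.0
```

View pics/g6.png

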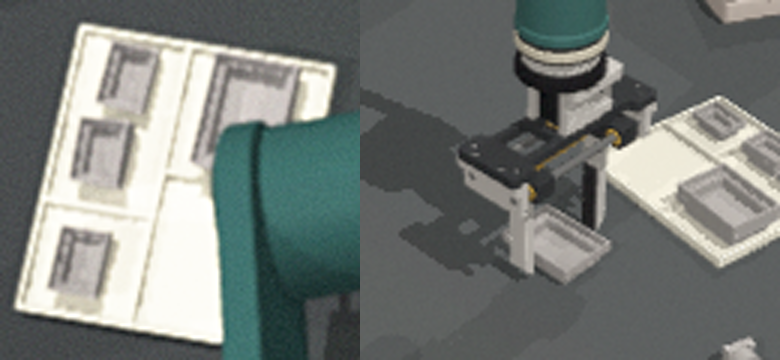

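The left half shows the small mould filed in its bay at crop (80,262), aligned with its lane. The right half shows the large mould between the fingers at crop (560,240). Next I close, lift and carry.

```bash
python3 -m pendant '[[0.3,[0,0,0],[0,0,0]],[0.3,[0,0,0],[0,0,0]],[0.3,[0,0,0],[0,0,0]],[0.3,[0,0,0],[0,0,0]],[0.3,[0,0,0],[0,0,0]],[0.3,[0,0,0],[0,0,0]],[0.3,[0,0,0],[0,0,0]],[0.3,[0,0,0],[0,0,0]],[0.3,[0,0,0],[0,0,0]],[0.3,[0,0,0],[0,0,0]]]'
python3 -m pendant '[[0.3,[0,0,-4],[0,0,0]],[0.3,[0,0,-12],[0,0,0]],[0.3,[0,0,-24],[0,0,0]],[0.3,[0,0,-37],[0,0,0]],[0.3,[0,0,-50],[0,0,0]],[0.3,[0,0,-62],[0,0,0]],[0.3,[0,0,-73],[0,0,0]],[0.3,[0,0,-81],[0,0,0]],[0.3,[0,0,-84.5],[0,0,0]],[0.3,[0,0,-84.5],[0,0,0]]]'
python3 -m pendant '[[0.3,[-1,-8,0],[0,0,0.5]],[0.3,[-2,-24,0],[0,0,1.5]],[0.3,[-4,-47,0],[0,0,3]],[0.3,[-6,-72,0],[0,0,4.5]],[0.3,[-8,-98,0],[0,0,6]],[0.3,[-10,-122,0],[0,0,7.5]],[0.3,[-11,-143,0],[0,0,9]],[0.3,[-12,-158,0],[0,0,10]],[0.3,[-13,-166,0],[0,0,10.2]],[0.3,[-13,-166,0],[0,0,10.2]]]'
```

```text
time_s: 31.7
tcp_pos: [0.4486, 0.1303, 0.0346]
ee_rot: [180.0, -0.0, 0.1]
contact_force: [-0.0, -2.2, 2.9]
width: 0.0576
grip_force: 30.0
time_s: 32.7
tcp_pos: [0.4487, 0.1305, 0.1195]
ee_rot: [-180.0, -0.1, 0.1]
contact_force: [1.6, -0.3, -0.3]
width: 0.0579
grip_force: 30.0
time_s: 33.7
tcp_pos: [0.4344, 0.2973, 0.1182]
ee_rot: [179.9, 0.1, -10.0]
contact_force: [-0.5, -0.3, -0.8]
width: 0.0575
grip_force: 30.0
```

```bash
python3 -m pendant '[[0.3,[0,0,5],[0,0,0]],[0.3,[0,0,15],[0,0,0]],[0.3,[0,0,28],[0,0,0]],[0.3,[0,0,41],[0,0,0]],[0.3,[0,0,53],[0,0,0]],[0.3,[0,0,62],[0,0,0]],[0.3,[0,0,68],[0,0,0]],[0.3,[0,0,71],[0,0,0]],[0.3,[0,0,72.5],[0,0,0]],[0.3,[0,0,72.5],[0,0,0]]]'
python3 - <<'E'
from cell import read_camera,r
import cv2
s=read_camera("scene")
cv2.imwrite("pics/g7.png",cv2.resize(s[90:210,280:420],None,fx=3,fy=3,interpolation=2))
E
```

```text
time_s: 34.7
tcp_pos: [0.4353, 0.2966, 0.0467]
ee_rot: [-180.0, -0.0, -10.1]
contact_force: [-0.5, 0.4, -0.8]
width: 0.0576
grip_force: 30.0
```

View pics/g7.png

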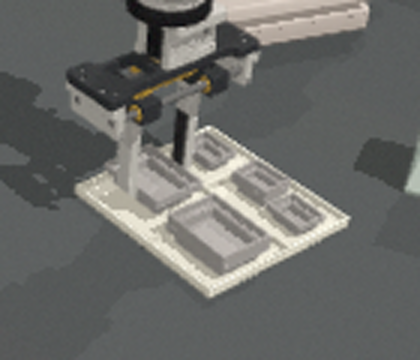

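The large mould hangs over the large front bay at crop (160,185), parallel to the filed one. Next I lower and release it.

```bash
python3 -m pendant '[[0.3,[0,0,1],[0,0,0]],[0.3,[0,0,2],[0,0,0]],[0.3,[0,0,4],[0,0,0]],[0.3,[0,0,5],[0,0,0]],[0.3,[0,0,6.5],[0,0,0]],[0.3,[0,0,7.5],[0,0,0]],[0.3,[0,0,8.5],[0,0,0]],[0.3,[0,0,9],[0,0,0]],[0.3,[0,0,9.5],[0,0,0]],[0.3,[0,0,9.5],[0,0,0]]]'
python3 p.py 435.3,296.3,127.5,-10.1 688.2,117.9,120,-19.4 688.2,117.9,27,-19.4
```

```text
time_s: 35.75
tcp_pos: [0.435, 0.2964, 0.0377]
ee_rot: [180.0, -0.0, -10.1]
contact_force: [-2.6, -0.7, 6.1]
width: 0.0577
grip_force: 30.0
shift [280. 131.   8.] turn z 9.3 -> cmd [688.0, 118.2, 119.5, -19.4]
shift [ 0.  0. 92.] turn z -0.0 -> cmd [688.0, 118.2, 27.5, -19.4]
```

```bash
python3 -m pendant '[[0.7,[0,0,0],[0,0,0]],[0.7,[0,0,0],[0,0,0]],[0.7,[0,0,0],[0,0,0]],[0.7,[0,0,0],[0,0,0]],[0.7,[0,0,-2],[0,0,0]],[0.7,[0,0,-10],[0,0,0]],[0.7,[0,0,-25],[0,0,0]],[0.7,[0,0,-50],[0,0,0]],[0.7,[0,0,-78],[0,0,0]],[0.7,[0,0,-90],[0,0,0]]]'
python3 -m pendant '[[0.5,[12,6,0],[0,0,0.5]],[0.5,[37,17,1],[0,0,1]],[0.5,[75,35,2],[0,0,2.5]],[0.5,[115,54,3],[0,0,4]],[0.5,[155,73,4],[0,0,5.5]],[0.5,[195,91,6],[0,0,7]],[0.5,[230,108,7],[0,0,8]],[0.5,[260,122,8],[0,0,9]],[0.5,[276,129,8],[0,0,9.3]],[0.5,[280,131,8],[0,0,9.3]]]'
python3 -m pendant '[[0.5,[0,0,5],[0,0,0]],[0.5,[0,0,18],[0,0,0]],[0.5,[0,0,33],[0,0,0]],[0.5,[0,0,48],[0,0,0]],[0.5,[0,0,62],[0,0,0]],[0.5,[0,0,74],[0,0,0]],[0.5,[0,0,83],[0,0,0]],[0.5,[0,0,89],[0,0,0]],[0.5,[0,0,92],[0,0,0]],[0.5,[0,0,92],[0,0,0]]]'
python3 - <<'E'
from cell import read_camera,r
import cv2
print(r.read_state()["joint_pos"])
t=read_camera("top");s=read_camera("scene")
a=cv2.resize(t[190:310,70:190],None,fx=3,fy=3,interpolation=2);b=cv2.resize(s[170:290,310:430],None,fx=3,fy=3,interpolation=2)
cv2.imwrite("pics/g8.png",cv2.hconcat([a,b]))
E
```

```text
time_s: 36.75
tcp_pos: [0.4366, 0.2973, 0.1307]
ee_rot: [-179.8, -0.3, -10.1]
contact_force: [0.3, -0.0, 0.7]
width: 0.0657
grip_force: 0.0
time_s: 37.75
tcp_pos: [0.6887, 0.1156, 0.1159]
ee_rot: [179.9, 0.2, -19.6]
contact_force: [0.0, -0.1, -0.3]
width: 0.047
grip_force: 0.0
time_s: 38.75
tcp_pos: [0.6879, 0.1185, 0.0268]
ee_rot: [180.0, 0.0, -19.4]
contact_force: [-0.3, -0.2, 0.1]
width: 0.047
grip_force: 0.0
[ 5.12371008e+00  2.97324214e+01  7.07670160e+01 -4.33378832e-03
  7.95081263e+01  1.14493442e+02]
```

View pics/g8.png

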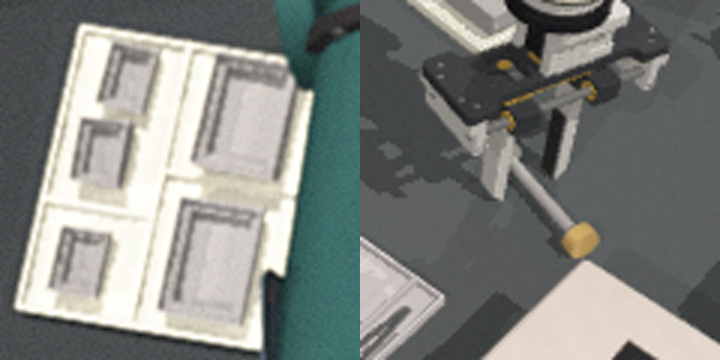

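The left half shows both moulds filed, the large one at crop (210,260). The right half shows the fingers on either side of the shaft near the head. Next I close and lift a little, then read the moment to check the balance.

```bash
python3 -m pendant '[[0,[0,0,0],[0,0,0]],[0,[0,0,0],[0,0,0]],[0,[0,0,0],[0,0,0]],[0,[0,0,0],[0,0,0]],[0,[0,0,0],[0,0,0]],[0,[0,0,0],[0,0,0]],[0,[0,0,0],[0,0,0]],[0,[0,0,0],[0,0,0]],[0,[0,0,0],[0,0,0]],[0,[0,0,0],[0,0,0]]]'
python3 -c '
from cell import r
s=r.read_state();print(s["contact_force"],s["moment"],s["width"])'
python3 -m pendant '[[0,[0,0,-1],[0,0,0]],[0,[0,0,-3],[0,0,0]],[0,[0,0,-6],[0,0,0]],[0,[0,0,-10],[0,0,0]],[0,[0,0,-14],[0,0,0]],[0,[0,0,-17],[0,0,0]],[0,[0,0,-19],[0,0,0]],[0,[0,0,-20],[0,0,0]],[0,[0,0,-20],[0,0,0]],[0,[0,0,-20],[0,0,0]]]'
python3 - <<'E'
from cell import read_camera,r
import cv2
s=r.read_state();print(s["contact_force"],s["moment"],s["width"])
im=read_camera("scene")
cv2.imwrite("pics/g9.png",cv2.resize(im[160:280,310:430],None,fx=4,fy=4,interpolation=2))
E
```

```text
time_s: 39.85
tcp_pos: [0.6878, 0.1182, 0.0271]
ee_rot: [180.0, -0.0, -19.4]
contact_force: [-1.0, -2.4, 0.4]
width: 0.0089
grip_force: 30.0
[-1.02523995 -2.41971001  0.40521744] [-0.37755585  0.25621974 -0.02774162] 0.008860571960792835
time_s: 40.85
tcp_pos: [0.6877, 0.1185, 0.0468]
ee_rot: [180.0, 0.0, -19.4]
contact_force: [0.7, 0.6, -2.7]
width: 0.0092
grip_force: 30.0
[ 0.70188646  0.62770229 -2.72559941] [ 0.07133983 -0.0035479   0.03250935] 0.009247014211810874
```

View pics/g9.png

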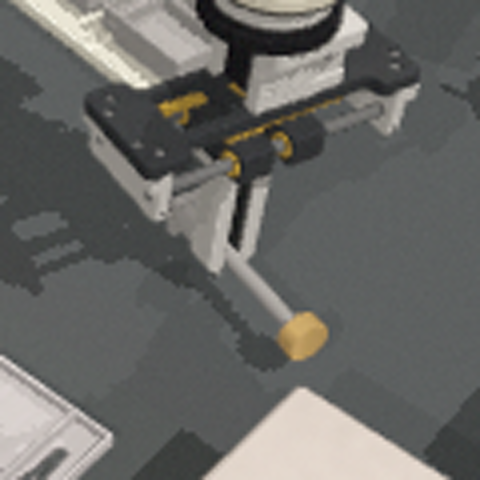

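```bash
python3 - <<'E'
from h import *
from cell import read_camera
im=read_camera("scene");k=cen(blob(masks(im)["org"],(374,400,232,262)))
print("knob px",k,"at z=33:",np.round(1000*cast("scene",k,.033),1),"expected 764,91")
t=read_camera("top");m=masks(t)["org"]
try:
    kt=cen(blob(m,(225,260,100,135)));print("tri",np.round(1000*tri(kt,k),1))
except Exception as e: print(e)
print("box edge z0",np.round(1000*cast("top",[[330,104]],0),0),"top edge z.1",np.round(1000*cast("top",[[330,88]],.1),0))
E
python3 p.py 688,118.2,47.5,-19.4 688,118.2,117,-19.4 688,118.2,117,35 688,118.2,117,90 660.2,-130,117,90 660.2,-130,40,90
```

```text
knob px [385.20652174 243.60507246] at z=33: [[763.3  91.2  33. ]] expected 764,91
max() iterable argument is empty
box edge z0 [[ 805. -102.    0.]] top edge z.1 [[798. -91. 100.]]
shift [  0.   0. -70.] turn z -0.0 -> cmd [688.0, 118.2, 117.5, -19.4]
shift [0. 0. 0.] turn z -54.4 -> cmd [688.0, 118.2, 117.5, 35.0]
shift [0. 0. 0.] turn z -55.0 -> cmd [688.0, 118.2, 117.5, 90.0]
shift [-248.  -28.    0.] turn z -0.0 -> cmd [660.0, -129.8, 117.5, 90.0]
shift [-0.  0. 78.] turn z -0.0 -> cmd [660.0, -129.8, 39.5, 90.0]
```

The knob's ray at z = 33 mm hits (763, 91), which is where a level tamper would put it. The box front, at x ≈ 0.80, is clear. Next I raise the tamper and turn it gently.

```bash
python3 -m pendant '[[0,[0,0,-3],[0,0,0]],[0,[0,0,-9],[0,0,0]],[0,[0,0,-18],[0,0,0]],[0,[0,0,-29],[0,0,0]],[0,[0,0,-40],[0,0,0]],[0,[0,0,-51],[0,0,0]],[0,[0,0,-60],[0,0,0]],[0,[0,0,-67],[0,0,0]],[0,[0,0,-70],[0,0,0]],[0,[0,0,-70],[0,0,0]]]'
python3 -m pendant '[[0,[0,0,0],[0,0,-1.4]],[0,[0,0,0],[0,0,-4.4]],[0,[0,0,0],[0,0,-9.4]],[0,[0,0,0],[0,0,-15.4]],[0,[0,0,0],[0,0,-21.4]],[0,[0,0,0],[0,0,-28.4]],[0,[0,0,0],[0,0,-35.4]],[0,[0,0,0],[0,0,-42.4]],[0,[0,0,0],[0,0,-48.4]],[0,[0,0,0],[0,0,-54.4]]]'
python3 -m pendant '[[0,[0,0,0],[0,0,-7]],[0,[0,0,0],[0,0,-14]],[0,[0,0,0],[0,0,-21]],[0,[0,0,0],[0,0,-28]],[0,[0,0,0],[0,0,-35]],[0,[0,0,0],[0,0,-42]],[0,[0,0,0],[0,0,-48]],[0,[0,0,0],[0,0,-52]],[0,[0,0,0],[0,0,-54]],[0,[0,0,0],[0,0,-55]]]'
python3 -m pendant '[[0,[-8,-1,0],[0,0,0]],[0,[-26,-3,0],[0,0,0]],[0,[-55,-6,0],[0,0,0]],[0,[-90,-10,0],[0,0,0]],[0,[-128,-14,0],[0,0,0]],[0,[-165,-18,0],[0,0,0]],[0,[-200,-22,0],[0,0,0]],[0,[-228,-26,0],[0,0,0]],[0,[-244,-28,0],[0,0,0]],[0,[-248,-28,0],[0,0,0]]]'
python3 -m pendant '[[0,[0,0,4],[0,0,0]],[0,[0,0,14],[0,0,0]],[0,[0,0,28],[0,0,0]],[0,[0,0,42],[0,0,0]],[0,[0,0,54],[0,0,0]],[0,[0,0,64],[0,0,0]],[0,[0,0,72],[0,0,0]],[0,[0,0,76],[0,0,0]],[0,[0,0,78],[0,0,0]],[0,[0,0,78],[0,0,0]]]'
python3 - <<'E'
from cell import read_camera,r
import cv2
s=r.read_state();print(s["moment"],s["joint_pos"])
im=read_camera("scene")
cv2.imwrite("pics/g10.png",cv2.resize(im[220:340,230:370],None,fx=4,fy=4,interpolation=2))
E
```

```text
time_s: 42.0
tcp_pos: [0.6881, 0.1186, 0.1175]
ee_rot: [-180.0, -0.0, -19.4]
contact_force: [0.1, -0.7, -1.5]
width: 0.0087
grip_force: 30.0
time_s: 43.0
tcp_pos: [0.6874, 0.1185, 0.1158]
ee_rot: [-180.0, 0.1, 35.3]
contact_force: [0.0, -1.1, -2.2]
width: 0.0089
grip_force: 30.0
time_s: 44.0
tcp_pos: [0.6874, 0.1185, 0.1159]
ee_rot: [-179.9, 0.0, 90.1]
contact_force: [-0.6, -0.5, -2.8]
width: 0.0092
grip_force: 30.0
time_s: 45.0
tcp_pos: [0.6593, -0.1323, 0.117]
ee_rot: [-180.0, 0.0, 89.8]
contact_force: [0.3, 1.1, -1.1]
width: 0.0094
grip_force: 30.0
time_s: 46.0
tcp_pos: [0.6602, -0.1296, 0.0391]
ee_rot: [180.0, 0.0, 90.0]
contact_force: [0.9, 0.6, -2.3]
width: 0.009
grip_force: 30.0
[-0.10606343 -0.04475516  0.03270564] [-1.59301863e+01  2.61021522e+01  7.45136335e+01 -6.44416348e-03
  7.93613664e+01 -1.59597445e+01]
```

View pics/g10.png

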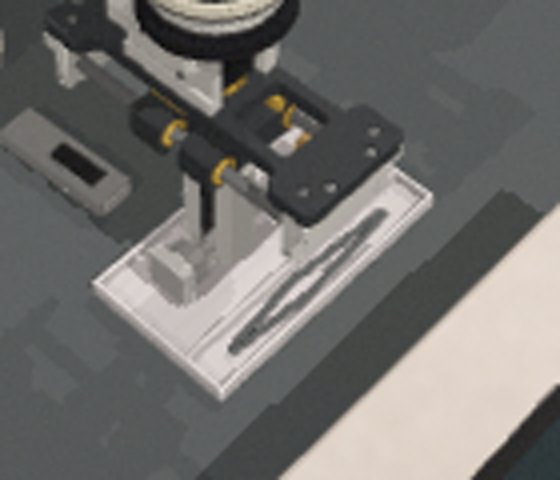

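Run:
```python
from h import *
f=lambda u,v:[230+u/4,220+v/4]
print("near finger tip z14",np.round(1000*cast("scene",[f(290,253)],.0145),0),"divider z10",np.round(1000*cast("scene",[f(192,358),f(300,262)],.01),0),"head z22",np.round(1000*cast("scene",[f(172,275)],.022),0))
print("near wall -x",np.round(1000*cast("scene",[f(95,285)],.01),0))
d=cast("top",[[260+105/3,110+133/3],[260+340/3,110+131/3]],.01);print("divider top view",np.round(1000*d))
```

```text
near finger tip z14 [[ 693. -108.   14.]] divider z10 [[ 699. -188.   10.]
 [ 699. -106.   10.]] head z22 [[ 662. -165.   22.]]
near wall -x [[ 631. -192.   10.]]
divider top view [[ 689.  -23.   10.]
 [ 688. -191.   10.]]
```

The block low at crop (290,250) is the end of the gripper frame, not a finger. The head sits at x ≈ 662, centred in the lane (631 to 692). Next I lower and release.

```bash
python3 -m pendant '[[0,[0,0,1],[0,0,0]],[0,[0,0,2],[0,0,0]],[0,[0,0,4],[0,0,0]],[0,[0,0,5],[0,0,0]],[0,[0,0,6.5],[0,0,0]],[0,[0,0,7.5],[0,0,0]],[0,[0,0,8.5],[0,0,0]],[0,[0,0,9],[0,0,0]],[0,[0,0,9.5],[0,0,0]],[0,[0,0,9.5],[0,0,0]]]'
```

```text
time_s: 47.05
tcp_pos: [0.66, -0.1295, 0.03]
ee_rot: [180.0, 0.0, 90.0]
contact_force: [-1.6, 0.2, 1.7]
width: 0.009
grip_force: 30.0
```

```bash
python3 -m pendant '[[0.15,[0,0,0],[0,0,0]],[0.3,[0,0,0],[0,0,0]],[0.3,[0,0,0],[0,0,0]],[0.3,[0,0,0],[0,0,0]],[0.3,[0,0,-2],[0,0,0]],[0.3,[0,0,-10],[0,0,0]],[0.3,[0,0,-25],[0,0,0]],[0.3,[0,0,-50],[0,0,0]],[0.3,[0,0,-80],[0,0,0]],[0.3,[0,0,-110],[0,0,0]]]'
python3 -m pendant '[[0.3,[10,0,-5],[0,0,0]],[0.3,[30,0,-15],[0,0,0]],[0.3,[60,0,-30],[0,0,0]],[0.3,[95,0,-30],[0,0,0]],[0.3,[130,0,-30],[0,0,0]],[0.3,[165,0,-30],[0,0,0]],[0.3,[195,0,-30],[0,0,0]],[0.3,[215,0,-30],[0,0,0]],[0.3,[225,0,-30],[0,0,0]],[0.3,[225,0,-30],[0,0,0]]]'
python3 - <<'E'
from cell import read_camera,r
import cv2
t=read_camera("top");s=read_camera("scene")
a=cv2.resize(t[110:310,280:500],(440,400),interpolation=2);b=cv2.resize(s[230:320,240:350],None,fx=3,fy=3,interpolation=2)
b=cv2.copyMakeBorder(b,0,400-b.shape[0],0,0,cv2.BORDER_CONSTANT)
cv2.imwrite("pics/end.png",cv2.hconcat([a,b]))
E
```

```text
time_s: 48.05
tcp_pos: [0.6602, -0.1295, 0.1421]
ee_rot: [179.9, 0.0, 90.0]
contact_force: [0.3, -0.2, 0.1]
width: 0.0281
grip_force: 0.0
time_s: 49.05
tcp_pos: [0.6589, 0.0979, 0.1682]
ee_rot: [-179.9, -0.0, 90.2]
contact_force: [0.2, 0.9, 0.2]
width: 0.0281
grip_force: 0.0
```

View pics/end.png

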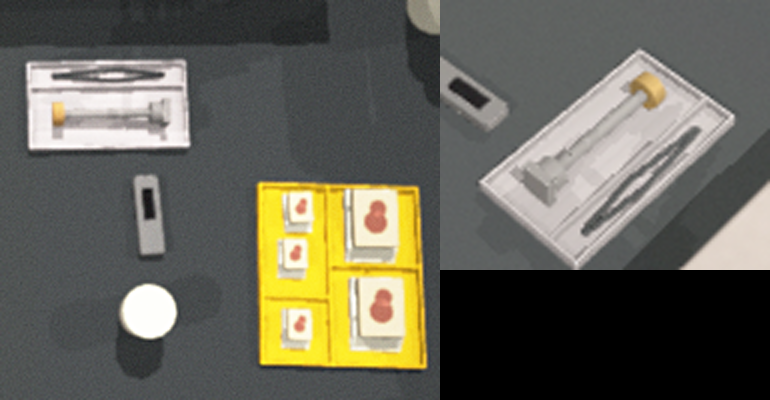

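The tamper lies flat along the empty lane, knob at crop (57,113) and head at (158,112). Both blocks sit in their bays, and the jar and dispenser have not moved. I'll hand in.

```bash
python3 -c '
from cell import r
print(r.sign_off())'
```

```text
the job is handed in; nothing more can be done
None
```

The job is handed in at about 49 s: both blocks and both moulds are in their front bays, the tamper lies flat in its lane, and the jar and dispenser are where they were; the hand-in gave no verdict.

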